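# Rack the beech dowels

## Robot

A 7-joint arm with a two-finger parallel gripper is mounted at the origin on a cart in front of the work surface, level with it; the furniture and walls round the work are solid. World frame = base frame: x ahead of the robot, y to its left, z up, the work surface at z = 0. Lengths are in m, angles in degrees, forces in N, time in s.
With the tool pointing down it reaches from about 0.425 to 0.875 m from the base axis. Payload 4.7 kg.
Tool frame: the origin (TCP) lies on the front face of the gripper's body, between the roots of the fingers; the fingertips stand 70 mm ahead of it and the grasp point (between the pads) lies 51 mm ahead of it; z points along the fingers, x is the direction in which the jaws open and shut, and the axes are right-handed (so a half turn about z gives the same grasp; the last joint's range is limited). The gripper opens to 87 mm and grips with 3 to 60 N. Pads are 19 mm wide; open, the fingers measure 117 mm over their backs; the gripper's body (75 mm by 190 mm) begins 51 mm behind the grasp point.
Start: joints at [64.062, 18.392, -4.016, 83.108, 1.295, 78.541, -3.26], TCP at [0.293, -0.58, 0.292] pointing down, gripper open.
Joint ranges: [-163.93, 163.93], [-17.29, 119.83], [-79.2, 71.16], [3.27, 140.29], [-89.18, 269.18], [5.43, 117.66], [-154.24, 154.24]. Speed limits (degrees/s): [147.25, 147.25, 180, 180, 180, 180, 180].

## Interface

Orientations are given as [roll, pitch, yaw] about the fixed x, y, z axes, in that order (R = Rz(yaw) Ry(pitch) Rx(roll)).
In Python, from cell import * gives the robot as it stands. The module is installed in compiled form; this text tells all that it offers.
- The arm moves only by the shell command python3 -m crank 'ROWS' [FORCE]. ROWS is JSON, a list of rows, each a list of 7 numbers: the finger opening in mm, from 0 to 87, then the shift along the world's x, y, z in mm, then the turn, a rotation vector about the world's x, y, z in degrees. In form: [[gripper, dx, dy, dz, wx, wy, wz], ...]. A call has 1 to 8 rows; each row is the pose to reach, as a shift and turn from the pose measured when the call began; what a row does not reach only later rows make up. A row lasts 1/10 s, in which the tool goes at most 50 mm and 8.59 degrees, less where a joint would pass 70% of its speed; a pose out of reach is approached as far as the arm can. A call with a gripper value outside its range is refused whole. The fingers move at their own pace and stop on an object; FORCE is the grip in N (left out, the last holds). Time passes only in rows, so rows that repeat a pose let the fingers close. It gives the time, the measured TCP pose, the force and the opening at its end, in the units of the state.
- get_obs(): the state, without advancing time (a new reading comes with each control period).
- read_camera(name): name is "side" or "top" or "wrist"; returns a dict with "img" (384x512x3 uint8, red, green, blue), "K" (3x3 intrinsics, pixels), "cam_to_world" (4x4, takes a point from camera to world coordinates). Camera axes: x right, y down, z forward; pixel columns grow to the right and rows downward; lengths in m; the calibration is good to about 2 mm. A picture is of the moment at which its call begins. There is no depth.
- sign_off(): hands the job in, once; it reports no verdict.
The state is a dict: "time_s": time; "qpos": joint angles; "joint_velocities": joint speeds; "effort": joint torques, N m; "tool_pos": TCP position; "tool_rot": TCP orientation; "force": force on the tool from outside, world axes, zero at the start; "wrist_torque": the same for the moment, N m; "grip_width": finger opening in m.
Only numpy, scipy, OpenCV 4.12 (cv2) and the standard library are available. Lean on these libraries where they do the work, as an engineer would, in place of code of your own. Each camera call takes 0.05 s, during which the arm holds its last target.

## Task

Two beech dowels lie beside the wooden dowel rack, a long thin one just to its left and a short thick one to its right behind the vice. Lay both crosswise in the rack's V-grooves, one to each pair of grooves (either pair), each roughly centred over the two rails so that it lies cradled in both and cannot roll. Leave the red pencil and the spare dowel at the far left end of the bench where they are.

Things in the scene. Friction and masses are not known exactly. Their poses are not given: they have to be found in the camera images.
- thick_dowel (a point): The shorter, thicker plain beech dowel: a rod 16 mm in diameter and 140 mm long, loose, lying on the bench on the right, behind the vice. A point at the middle of the rod, on its axis; the rod runs along its y axis (either end is the same, and it may have rolled about y).
- thin_dowel (a point): The longer, thinner plain beech dowel: a rod 12 mm in diameter and 190 mm long, loose, lying on the bench to the left of the rack. A point at the middle of the rod, on its axis; the rod runs along its y axis (either end is the same, and it may have rolled about y).
- dowel_rack: Fixed wooden rack, origin under its centre on the bench: board 180 x 106 x 10 mm with two rails along x at y = +-40 mm (14 mm thick, 170 long, tops 60 mm up, 66 mm clear between). Each has 90 degree V-notches 36 mm wide, 18 deep, at x = +-50 mm; facing notches hold one rod along y. A seated rod's axis is 53 mm (thick) or 50.5 mm (thin) above the bench.
- pencil_mid (a point): A flat red carpenter's pencil, 13 x 159 x 9 mm, loose on the bench behind and to the left of the rack, not to be moved. The point is its middle; it lies along its y axis.

How it is judged:
By the outcome, as a careful person would: the job done as asked, in the order asked, and still so for the second after the job is handed in, with the robot touching nothing.
It also fails if it takes over 45 s, if anything falls off the work surface, if the arm or the gripper's body presses on something with over 40 N, if the wrist force passes 120 N, or if a joint passes its speed limit or range.

## Working session

There is one attempt and no reset: what is moved stays moved. The work goes in short steps, Python scripts to look and compute and a shell command to move; the robot and the scene stay as the last step left them, time stands still between calls to the robot, and variables do not carry over. Pictures are saved under pics/ and viewed, and the job is handed in when it is done.

```bash
mkdir -p pics; python3 - <<'E'
from cell import *
import cv2
o=get_obs();print(o['time_s'],o['tool_pos'],o['tool_rot'],o['grip_width'])
for n in['side','top','wrist']:
    c=read_camera(n);cv2.imwrite(f'pics/{n}0.png',c['img'][:,:,::-1]);print(n,c['K'].tolist(),c['cam_to_world'].round(4).tolist())
E
```

```text
0.0 [ 0.29233902 -0.58007105  0.29115794] [ 1.79996269e+02  1.09480050e-01 -6.32475676e+01] 0.08685527645778773
side [[367.04932575683523, 0.0, 252.70484161023126], [0.0, 367.04932575683523, 191.28306246934187], [0.0, 0.0, 1.0]] [[-0.9999, 0.0063, -0.0147, 0.5803], [0.0158, 0.5352, -0.8446, 0.9706], [0.0026, -0.8447, -0.5352, 0.4999], [0.0, 0.0, 0.0, 1.0]]
top [[382.43596533286444, 0.0, 257.04874869758925], [0.0, 382.43596533286444, 200.69817677016118], [0.0, 0.0, 1.0]] [[0.0221, -0.9976, 0.0657, 0.5191], [-0.9997, -0.0215, 0.0091, 0.2269], [-0.0076, -0.0659, -0.9978, 0.9019], [0.0, 0.0, 0.0, 1.0]]
wrist [[308.81756379677455, 0.0, 258.1186695495364], [0.0, 308.81756379677455, 193.86789766526795], [0.0, 0.0, 1.0]] [[0.4509, -0.8591, -0.2422, 0.3577], [-0.8926, -0.4341, -0.1221, -0.5472], [-0.0003, 0.2713, -0.9625, 0.3843], [0.0, 0.0, 0.0, 1.0]]
```

View pics/side0.png

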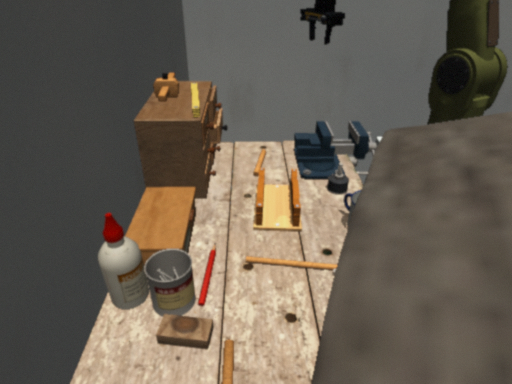

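View pics/top0.png

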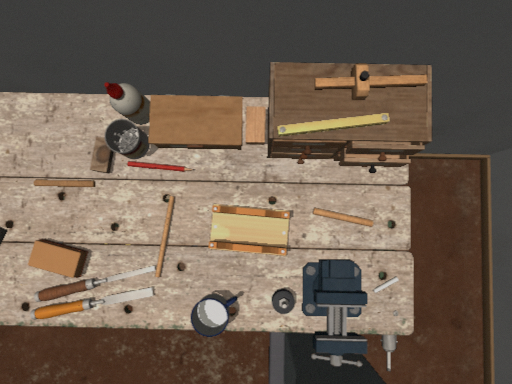

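View pics/wrist0.png

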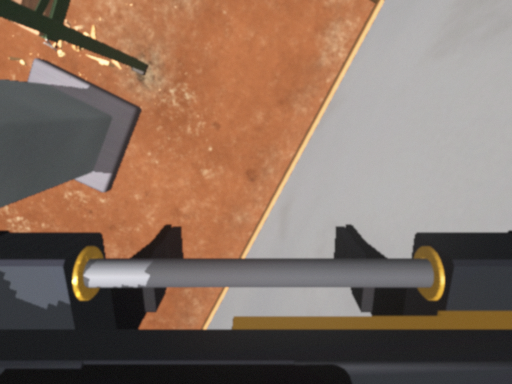

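```bash
cat > h.py <<'E'
from cell import *
import cv2, numpy as np
np.set_printoptions(precision=4,suppress=True)
def ray(c,p):
    K=c['K'];T=c['cam_to_world'];d=T[:3,:3]@np.linalg.solve(K,[p[0],p[1],1.]);return T[:3,3],d
def onz(c,p,z):
    o,d=ray(c,p);return o+d*(z-o[2])/d[2]
def tri(c1,p1,c2,p2):
    o1,d1=ray(c1,p1);o2,d2=ray(c2,p2);d1=d1/np.linalg.norm(d1);d2=d2/np.linalg.norm(d2)
    s=np.linalg.lstsq(np.c_[d1,-d2],o2-o1,rcond=None)[0]
    a=o1+s[0]*d1;b=o2+s[1]*d2;return (a+b)/2,np.linalg.norm(a-b)
def proj(c,P):
    T=c['cam_to_world'];q=c['K']@(T[:3,:3].T@(np.asarray(P)-T[:3,3]));return q[:2]/q[2]
def zoom(c,u0,v0,u1,v1,k,fn):
    im=c['img'][v0:v1,u0:u1,::-1];cv2.imwrite(fn,cv2.resize(im,None,fx=k,fy=k,interpolation=cv2.INTER_CUBIC))
def rods(c,box,lo=(8,90,90),hi=(22,255,255),amin=60):
    u0,v0,u1,v1=box;h=cv2.cvtColor(np.ascontiguousarray(c['img'][v0:v1,u0:u1]),cv2.COLOR_RGB2HSV)
    m=cv2.inRange(h,lo,hi);cs,_=cv2.findContours(m,cv2.RETR_EXTERNAL,cv2.CHAIN_APPROX_NONE)
    out=[]
    for k in cs:
        if cv2.contourArea(k)<amin: continue
        r=cv2.minAreaRect(k+np.array([[u0,v0]]));b=cv2.boxPoints(r)
        i=0 if np.linalg.norm(b[0]-b[1])<np.linalg.norm(b[1]-b[2]) else 1
        e1=(b[i]+b[(i+1)%4])/2;e2=(b[(i+2)%4]+b[(i+3)%4])/2
        out.append((e1,e2,min(r[1]),cv2.contourArea(k)))
    return out
E
python3 - <<'E'
from h import *
t=read_camera('top');s=read_camera('side')
zoom(t,140,140,400,320,3,'pics/topz.png');zoom(s,190,110,390,290,4,'pics/sidez.png')
for n,c,b in[('thinT',t,(145,185,185,285)),('thickT',t,(305,200,380,232)),('thinS',s,(240,245,340,280)),('thickS',s,(245,140,275,182))]:
    for r in rods(c,b): print(n,r, onz(c,r[0],.007),onz(c,r[1],.007))
E
```

```text
thinT (array([171.8087, 195.7784], dtype=float32), array([156.8207, 276.3387], dtype=float32), 5.578691482543945, 348.0) [0.5853 0.4357 0.007 ] [0.3972 0.4636 0.007 ]
thickT (array([313.1354, 210.3773], dtype=float32), array([372.9188, 223.3737], dtype=float32), 6.7127766609191895, 341.5) [0.5582 0.1034 0.007 ] [ 0.5309 -0.0361  0.007 ]
thinS (array([337. , 257.5], dtype=float32), array([242. , 257.5], dtype=float32), 25.0, 666.5) [0.4058 0.4366 0.007 ] [0.5914 0.4341 0.007 ]
thickS (array([259., 146.], dtype=float32), array([259., 181.], dtype=float32), 12.0, 232.5) [ 0.5429 -0.0705  0.007 ] [0.5494 0.1426 0.007 ]
```

View pics/topz.png

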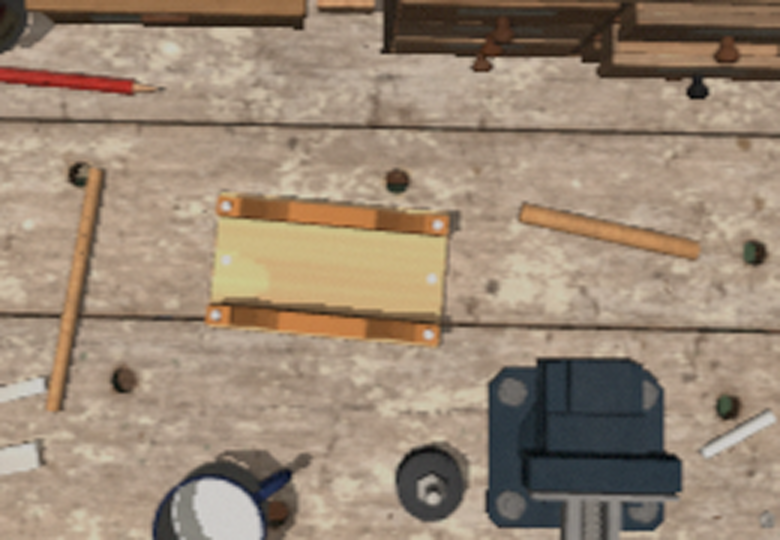

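View pics/sidez.png

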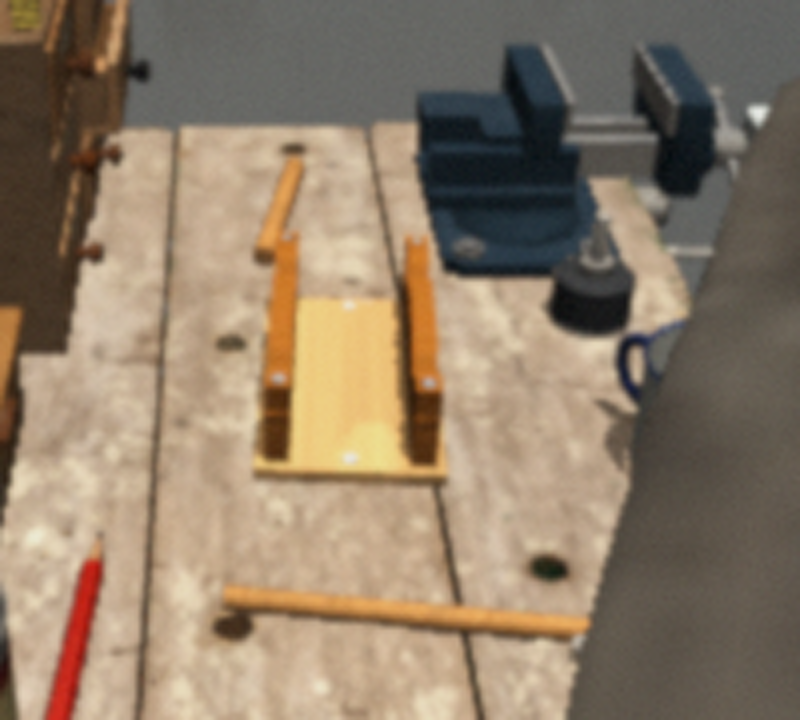

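```bash
python3 - <<'E'
from h import *
t=read_camera('top');s=read_camera('side')
T=lambda u,v:(140+u/3,140+v/3); S=lambda u,v:(190+u/4,110+v/4)
P=[onz(t,T(*p),.06) for p in[(226,206),(438,224),(216,315),(429,334)]];print(np.array(P)); print('ctr',np.mean(P,0))
for a in((P[1]-P[0]),(P[3]-P[2])):print(np.degrees(np.arctan2(a[1],a[0])),np.linalg.norm(a))
print(np.linalg.norm(P[0]-P[2]))
print('railtop',tri(t,T(226,206),s,S(278,378)),tri(t,T(216,315),s,S(428,383)))
print('vice',tri(t,T(540,358),s,S(418,95)),tri(t,T(632,358),s,S(418,95)))
print('vicejaw',tri(t,T(527,455),s,S(565,105)),tri(t,T(680,460),s,S(508,45)),tri(t,T(530,455),s,S(508,45)))
print('knob',tri(t,T(697,80),s,S(138,70)),tri(t,T(482,62),s,S(115,155)),tri(t,T(482,62),s,S(90,252)))
print('thick',tri(t,(313.1,210.4),s,S(265,250)),tri(t,(372.9,223.4),s,S(295,160)))
print('thin',tri(t,(171.8,195.8),s,S(225,596)))
print('pencil',onz(t,T(160,88),.005), 'mug',onz(t,T(290,475),.05))
E
```

```text
[[0.555  0.3262 0.06  ]
 [0.5451 0.1702 0.06  ]
 [0.4752 0.3311 0.06  ]
 [0.4649 0.1754 0.06  ]]
ctr [0.51   0.2507 0.06  ]
-93.60529043653911 0.15623010558855643
-93.77618444808111 0.15605403856074743
0.0799656969563217
railtop (array([0.5548, 0.3264, 0.0583]), np.float64(0.0005562214869269649)) (array([0.4751, 0.3314, 0.0578]), np.float64(7.695757289012956e-05))
vice (array([0.4569, 0.1043, 0.1236]), np.float64(0.004479804332920564)) (array([0.4516, 0.0359, 0.0939]), np.float64(0.004047341528294739))
vicejaw (array([0.3782, 0.1137, 0.1198]), np.float64(0.022586577524577607)) (array([0.3871, 0.0094, 0.1193]), np.float64(0.002781107676433266)) (array([0.4018, 0.1155, 0.1619]), np.float64(0.010614225261112204))
knob (array([ 0.6468, -0.0086,  0.095 ]), np.float64(0.005984102815005983)) (array([0.6543, 0.1442, 0.1023]), np.float64(0.00792511497620993)) (array([0.6708, 0.1365, 0.0285]), np.float64(0.0006180239453352612))
thick (array([0.5568, 0.1041, 0.011 ]), np.float64(0.002259471484328851)) (array([ 0.5302, -0.035 ,  0.0105]), np.float64(0.0011739221670142342))
thin (array([0.5843, 0.4362, 0.005 ]), np.float64(0.0022673018389148666))
pencil [0.6493 0.3875 0.005 ] mug [0.3594 0.2747 0.05  ]
```

```bash
python3 -m crank '[[87,20,48,0,0,0,8],[87,40,96,0,0,0,16],[87,60,144,0,0,0,24],[87,80,192,0,0,0,32],[87,100,240,0,0,0,40],[87,118,288,0,0,0,48],[87,136,336,0,0,0,52],[87,154,384,0,0,0,52]]' 30 && python3 -m crank '[[87,20,48,0,0,0,0],[87,40,96,0,0,0,0],[87,60,144,0,0,0,0],[87,80,192,0,0,0,0],[87,95,230,0,0,0,0],[87,95,230,0,0,0,0]]'
python3 - <<'E'
from h import *
o=get_obs();print(o['time_s'],o['tool_pos'],o['tool_rot'],o['force'],o['qpos'])
for n in['side','top','wrist']:
    c=read_camera(n);cv2.imwrite(f'pics/{n}1.png',c['img'][:,:,::-1])
E
```

```text
time_s: 1.15
tool_pos: [0.4419, -0.2074, 0.2923]
tool_rot: [180.0, -0.0, -11.2]
force: [1.3, 0.2, 0.3]
grip_width: 0.0869
time_s: 1.75
tool_pos: [0.5378, 0.0313, 0.2929]
tool_rot: [-179.7, -0.1, -10.5]
force: [0.3, 0.3, -1.5]
grip_width: 0.0869
1.75 [0.5378 0.0313 0.2929] [-179.7434   -0.0762  -10.4962] [ 0.2831  0.2598 -1.4667] [ 30.294    7.3888 -39.1683  97.9046   4.573   76.2399 -20.214 ]
```

View pics/side1.png

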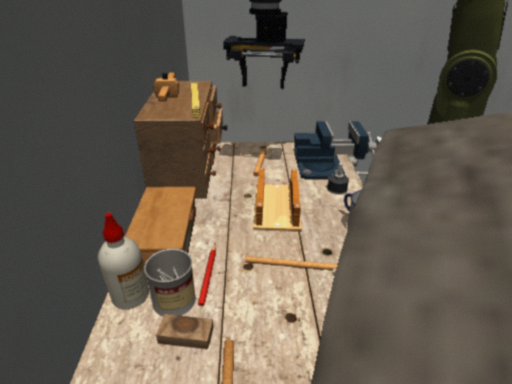

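View pics/wrist1.png

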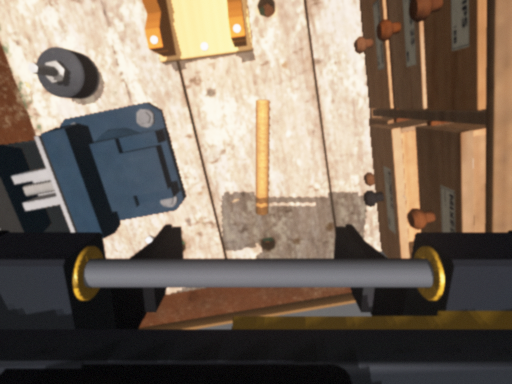

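View pics/top1.png

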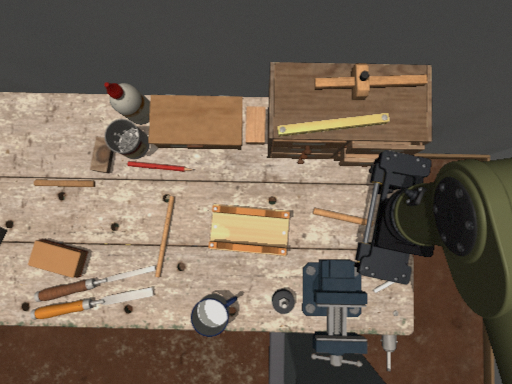

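```bash
python3 - <<'E'
from h import *
c=read_camera('wrist')
zoom(c,0,80,250,250,3,'pics/wz.png');zoom(c,330,80,450,250,4,'pics/wz2.png')
t=read_camera('top')
zoom(t,290,130,420,300,3,'pics/tz.png')
for r in rods(c,(225,90,300,220)): print(r,onz(c,r[0],.008),onz(c,r[1],.008))
E
```

```text
(array([261.5,  98. ], dtype=float32), array([261.5, 213. ], dtype=float32), 13.0, 1356.0) [0.5562 0.1027 0.008 ] [ 0.5293 -0.0367  0.008 ]
```

View pics/wz.png

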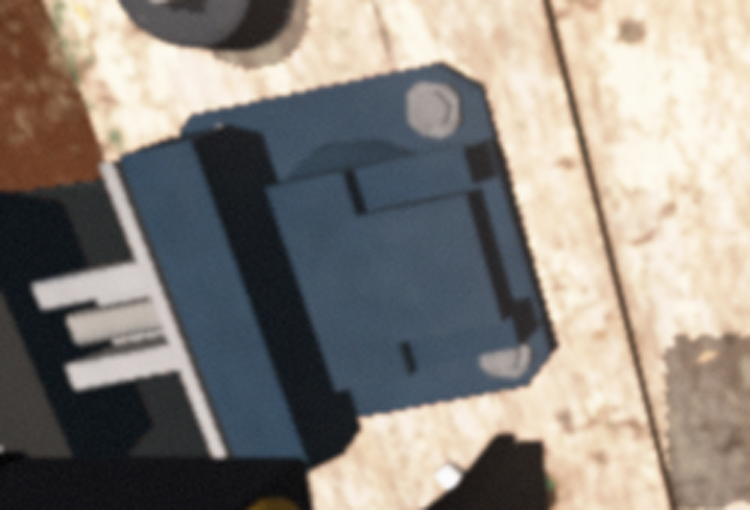

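View pics/wz2.png

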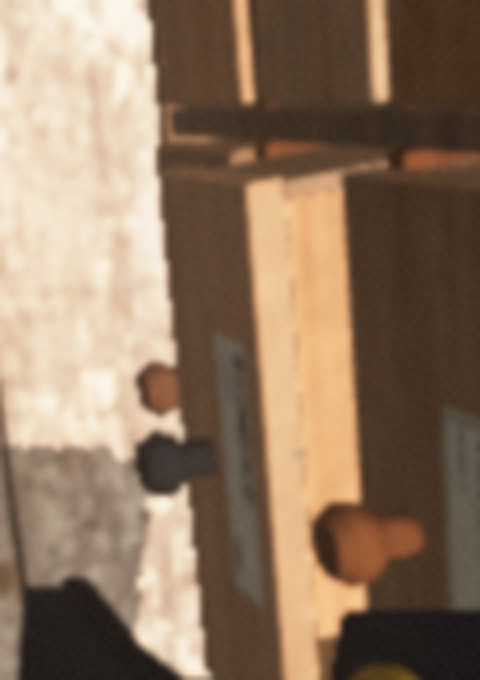

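```bash
python3 - <<'E'
from h import *
c=read_camera('wrist');t=read_camera('top')
T=lambda u,v:(140+u/3,140+v/3)
for a,b in [((468/3,80+148/3),T(540,358)),((520/3,80+320/3),T(632,358)),((435/3,80+65/3),T(490,382)),((552/3,80+350/3),T(662,380)),((153/4+330,80+462/4),T(697,88))]:
    print(tri(c,a,t,b), onz(c,a,.075))
o=get_obs();p=o['tool_pos'];rx=np.array([.983,-.182]);ry=np.array([.182,.983])
print('edge angle')
E
```

```text
(array([0.4488, 0.0937, 0.0727]), np.float64(0.006337233378533355)) [0.4477 0.0911 0.075 ]
(array([0.4531, 0.0342, 0.0883]), np.float64(0.00037984831770310987)) [0.4487 0.0314 0.075 ]
(array([0.4256, 0.1242, 0.0154]), np.float64(0.0031187779593940786)) [0.4448 0.1183 0.075 ]
(array([ 0.4288, -0.0082, -0.0144]), np.float64(0.010613382591841266)) [0.4568 0.0187 0.075 ]
(array([ 0.6468, -0.0164,  0.0744]), np.float64(0.0033783536724213874)) [ 0.646  -0.0178  0.075 ]
edge angle
```

```bash
python3 - <<'E'
import cv2
i=cv2.imread('pics/side1.png')[105:190,180:390];cv2.imwrite('pics/sz1.png',cv2.resize(i,None,fx=3.8,fy=3.8,interpolation=cv2.INTER_CUBIC))
E
```

```text
(no output)
```

View pics/sz1.png

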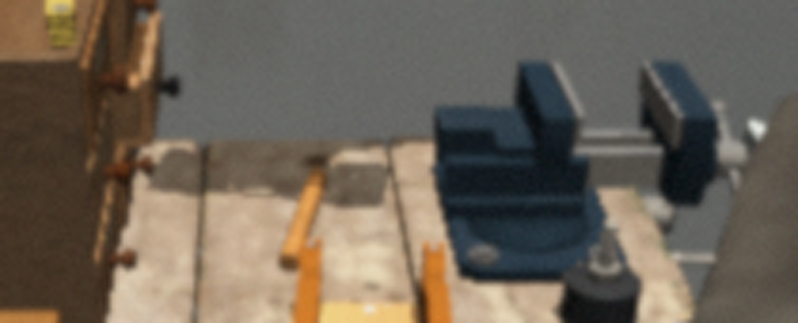

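```bash
python3 - <<'E'
from h import *
c=read_camera('wrist')
for p in[(160,150),(180,340),(205,640),(175,185),(245,180),(255,600)]:
    q=(330+p[0]/4,80+p[1]/4);print(p,[onz(c,q,z) for z in(0,.07,.12)])
E
```

```text
(160, 150) [array([0.6813, 0.0534, 0.    ]), array([0.6575, 0.0607, 0.07  ]), array([0.6405, 0.0659, 0.12  ])]
(180, 340) [array([ 0.6817, -0.0062,  0.    ]), array([0.6579, 0.0119, 0.07  ]), array([0.6408, 0.0248, 0.12  ])]
(205, 640) [array([ 0.6804, -0.1109,  0.    ]), array([ 0.6567, -0.0738,  0.07  ]), array([ 0.6398, -0.0473,  0.12  ])]
(175, 185) [array([0.6848, 0.0421, 0.    ]), array([0.6603, 0.0514, 0.07  ]), array([0.6429, 0.0581, 0.12  ])]
(245, 180) [array([0.7059, 0.0394, 0.    ]), array([0.6776, 0.0492, 0.07  ]), array([0.6574, 0.0562, 0.12  ])]
(255, 600) [array([ 0.6981, -0.0996,  0.    ]), array([ 0.6713, -0.0645,  0.07  ]), array([ 0.6521, -0.0395,  0.12  ])]
```

```bash
python3 -m crank '[[87,20,39,0,0,0,2.5],[87,20,39,-40,0,0,2.5],[87,20,39,-80,0,0,2.5],[87,20,39,-120,0,0,2.5],[87,20,39,-150,0,0,2.5],[87,20,39,-150,0,0,2.5]]' 25
python3 - <<'E'
from h import *
o=get_obs();print(o['time_s'],o['tool_pos'],o['tool_rot'],o['force'])
for n in['side','top','wrist']:
    c=read_camera(n);cv2.imwrite(f'pics/{n}2.png',c['img'][:,:,::-1])
    if n=='side': zoom(c,180,60,390,220,3.8,'pics/sz2.png')
E
```

```text
time_s: 2.75
tool_pos: [0.5537, 0.0584, 0.1381]
tool_rot: [179.8, 0.5, -8.9]
force: [0.2, -0.1, 0.2]
grip_width: 0.0869
2.75 [0.5537 0.0584 0.1381] [179.8219   0.4554  -8.9113] [ 0.1899 -0.0846  0.2277]
```

View pics/sz2.png

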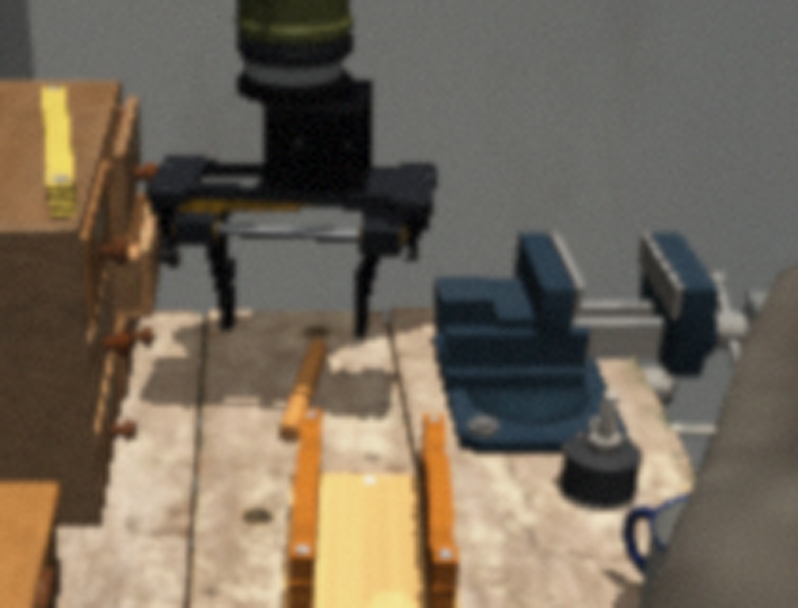

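View pics/wrist2.png

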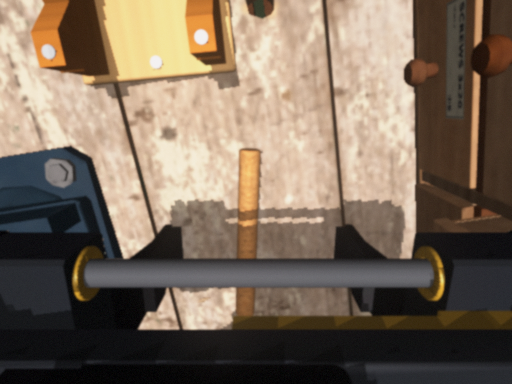

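View pics/top2.png

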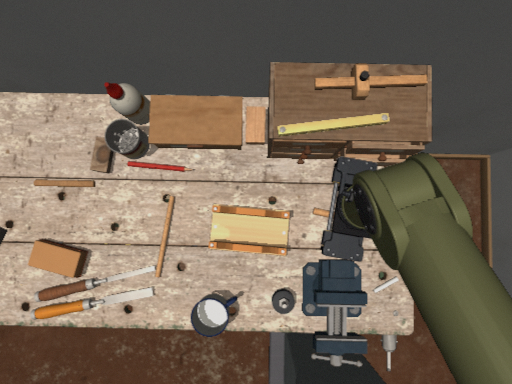

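```bash
python3 -m crank '[[87,4,14,0,0,0,1],[87,4,14,-10,0,0,1],[87,4,14,-30,0,0,1],[87,4,14,-30,0,0,1]]' 25
python3 - <<'E'
from h import *
o=get_obs();print(o['time_s'],o['tool_pos'],o['tool_rot'],o['force'])
c=read_camera('side');zoom(c,180,60,390,220,3.8,'pics/sz3.png')
c=read_camera('top');zoom(c,260,130,440,300,4,'pics/tz3.png')
E
```

```text
time_s: 3.3
tool_pos: [0.5605, 0.0739, 0.1123]
tool_rot: [179.9, 0.0, -7.8]
force: [-0.1, -0.3, -0.6]
grip_width: 0.0867
3.3 [0.5605 0.0739 0.1123] [179.9109   0.0287  -7.8268] [-0.0596 -0.281  -0.5604]
```

View pics/sz3.png

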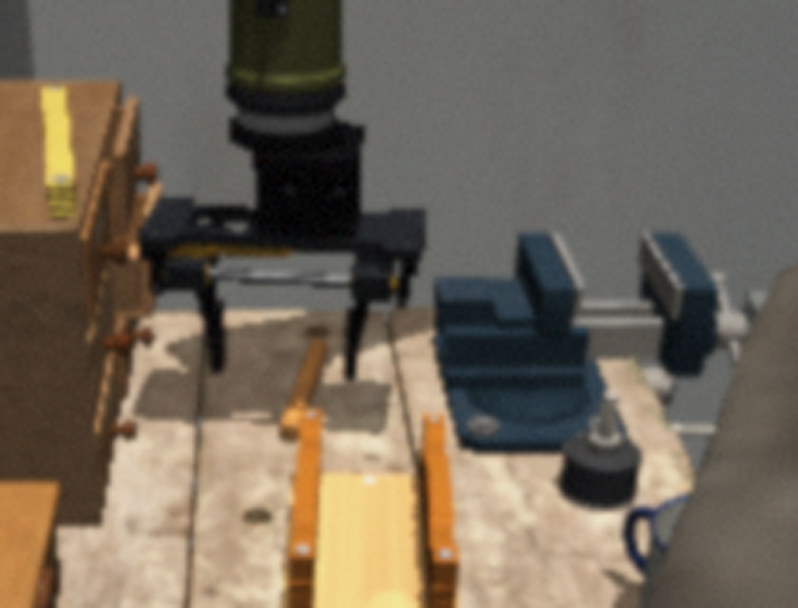

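View pics/tz3.png

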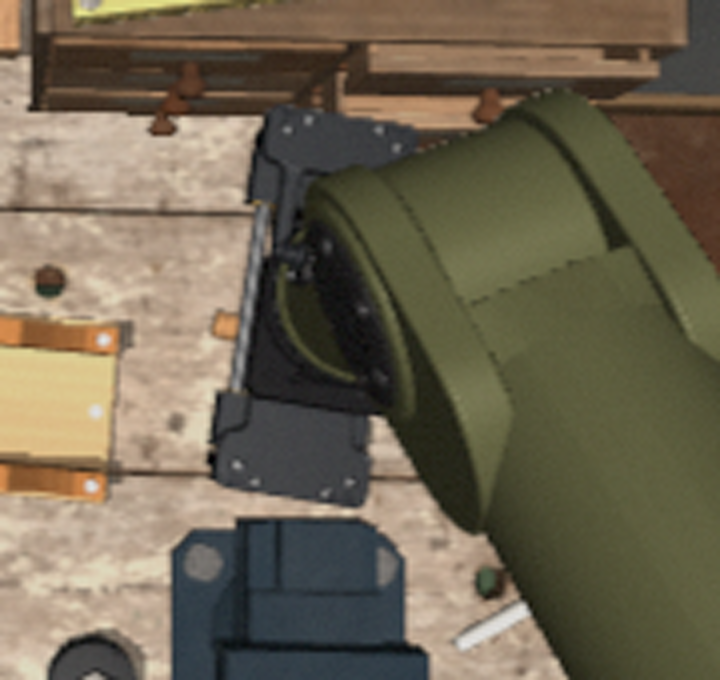

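```bash
python3 -m crank '[[87,-4,-1,-5,0,0,0],[87,-4,-1,-20,0,0,0],[87,-4,-1,-32,0,0,0],[87,-4,-1,-38,0,0,0],[87,-4,-1,-38,0,0,0]]' 25
python3 - <<'E'
from h import *
o=get_obs();print(o['time_s'],o['tool_pos'],o['tool_rot'],o['force'])
c=read_camera('side');zoom(c,180,60,390,220,3.8,'pics/sz4.png')
E
```

```text
time_s: 3.9
tool_pos: [0.5568, 0.073, 0.0746]
tool_rot: [179.9, 0.0, -7.8]
force: [0.4, -0.5, 0.3]
grip_width: 0.087
3.9 [0.5568 0.073  0.0746] [179.94     0.0124  -7.8402] [ 0.3941 -0.4589  0.3259]
```

View pics/sz4.png

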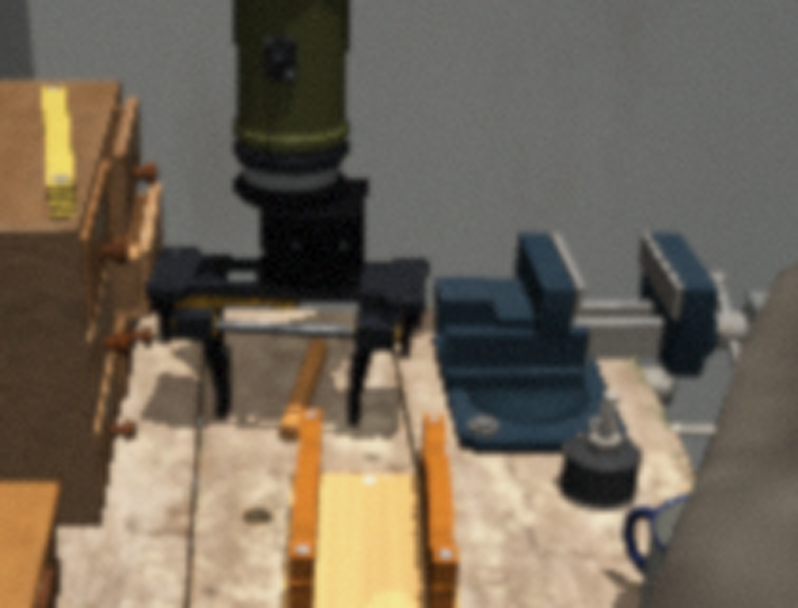

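```bash
python3 -m crank '[[10,0,0,0,0,0,0],[10,0,0,0,0,0,0],[10,0,0,0,0,0,0],[10,0,0,0,0,0,0],[10,0,0,0,0,0,0],[10,0,0,0,0,0,0]]' 15
python3 - <<'E'
from h import *
c=read_camera('wrist');cv2.imwrite('pics/w5.png',c['img'][:,:,::-1])
E
```

```text
time_s: 4.55
tool_pos: [0.5574, 0.0731, 0.0755]
tool_rot: [180.0, -0.1, -7.8]
force: [0.1, -0.0, -0.4]
grip_width: 0.0471
```

View pics/w5.png

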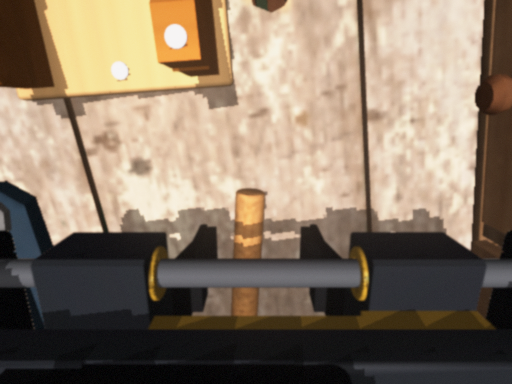

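```bash
python3 -m crank '[[10,0,0,-2,0,0,0],[10,0,0,-2,0,0,0],[10,0,0,-2,0,0,0],[10,0,0,-2,0,0,0],[10,0,0,-2,0,0,0],[10,0,0,-2,0,0,0],[10,0,0,-2,0,0,0]]' 25
python3 - <<'E'
from h import *
c=read_camera('wrist');cv2.imwrite('pics/w6.png',c['img'][:,:,::-1])
E
```

```text
time_s: 5.3
tool_pos: [0.5574, 0.0731, 0.0735]
tool_rot: [180.0, -0.1, -7.8]
force: [-0.3, 1.0, 0.2]
grip_width: 0.0151
```

View pics/w6.png

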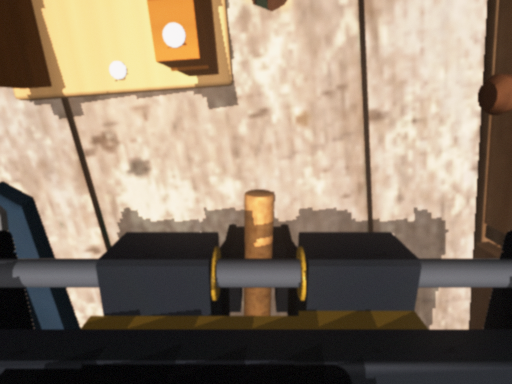

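```bash
python3 -m crank '[[10,0,0,20,0,0,0],[10,-2,0,50,0,0,0],[10,-12,0,90,0,0,0],[10,-20,10,130,0,0,0],[10,-24,30,150,0,0,-8],[10,-28,60,150,0,0,-16],[10,-33,90,150,0,0,-24],[10,-33,127,150,0,0,-32]]' 25
python3 -m crank '[[10,0,0,0,0,0,-8],[10,0,0,0,0,0,-16],[10,0,0,0,0,0,-24],[10,0,0,0,0,0,-32],[10,0,0,0,0,0,-40],[10,0,0,0,0,0,-48],[10,0,0,0,0,0,-54],[10,0,0,0,0,0,-54]]'
python3 - <<'E'
from h import *
o=get_obs();print(o['time_s'],o['tool_pos'],o['tool_rot'],o['qpos'])
c=read_camera('wrist');cv2.imwrite('pics/w7.png',c['img'][:,:,::-1])
c=read_camera('side');zoom(c,180,60,390,220,3.8,'pics/s7.png')
E
```

```text
time_s: 6.15
tool_pos: [0.5242, 0.2001, 0.2239]
tool_rot: [179.9, -0.2, -40.3]
force: [0.9, 0.7, -1.1]
grip_width: 0.0153
time_s: 6.95
tool_pos: [0.5241, 0.2001, 0.2238]
tool_rot: [179.9, -0.2, -94.3]
force: [0.3, 0.5, 0.1]
grip_width: 0.0152
6.95 [0.5241 0.2001 0.2238] [179.9275  -0.1666 -94.2925] [   6.9782   13.0751  -34.7147  100.0292    8.0177   69.4977 -124.1716]
```

View pics/w7.png

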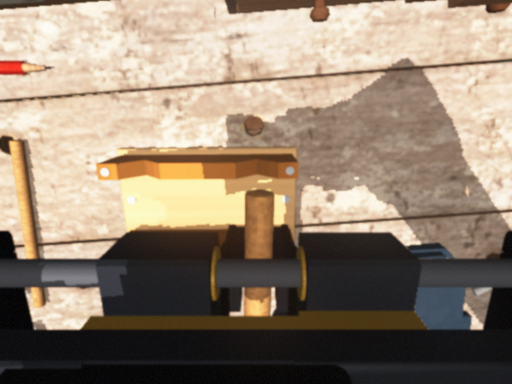

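View pics/s7.png

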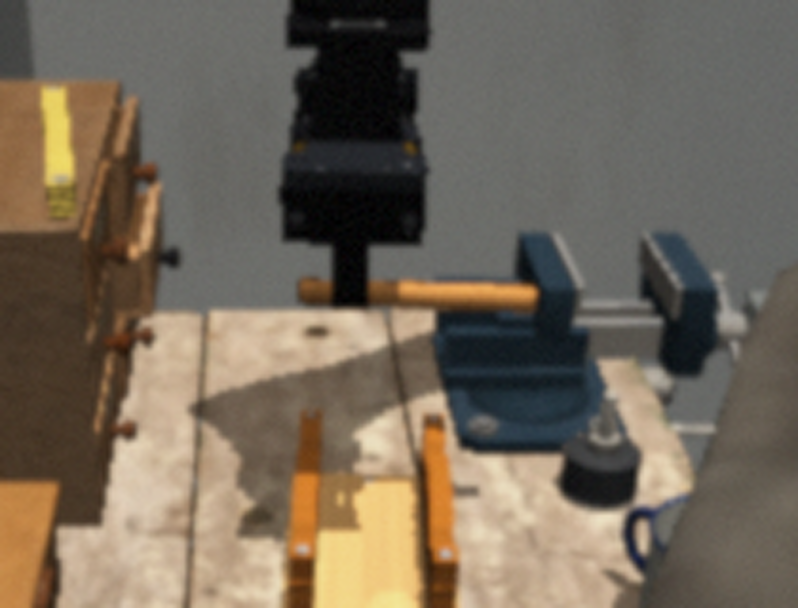

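```bash
python3 - <<'E'
from h import *
c=read_camera('wrist');zoom(c,80,130,320,250,3.3,'pics/w8.png')
t=read_camera('top');zoom(t,190,190,310,270,6,'pics/t8.png')
a=onz(c,(105,172),.06);b=onz(c,(290,170.5),.06);print(a,b)
s=read_camera('side')
# held rod ends
S=lambda u,v:(180+u/3.8,60+v/3.8)
for p in [(258.5,196)]:
  print('rod front end', onz(c,p,.158))
E
```

```text
[0.5534 0.3266 0.06  ] [0.5435 0.1705 0.06  ]
rod front end [0.5514 0.1971 0.158 ]
```

View pics/w8.png

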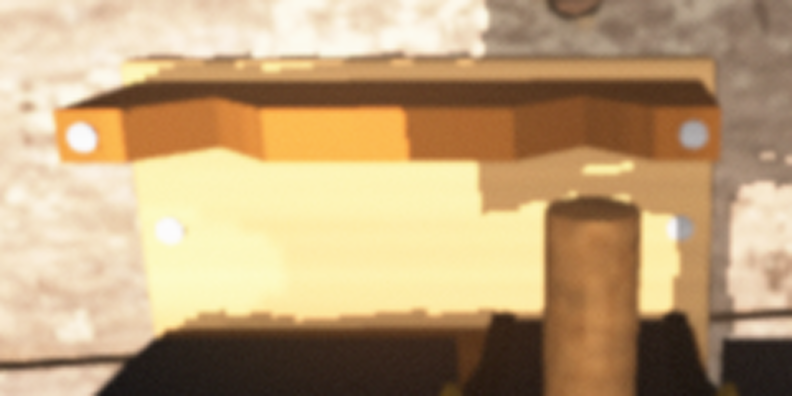

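View pics/t8.png

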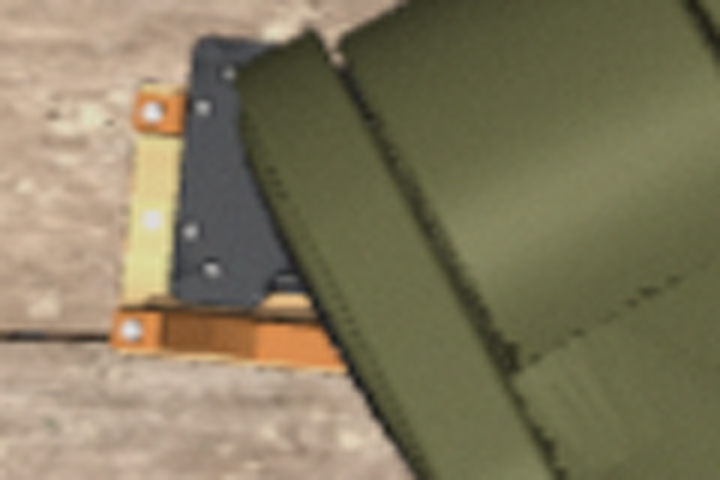

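```bash
python3 -m crank '[[10,2,0,-35,0,0,0.6],[10,2,0,-65,0,0,0.6],[10,2,0,-85,0,0,0.6],[10,2,0,-93,0,0,0.6],[10,2,0,-98,0,0,0.6],[10,2,0,-102,0,0,0.6],[10,2,0,-104,0,0,0.6],[10,2,0,-104,0,0,0.6]]'
python3 - <<'E'
from h import *
o=get_obs();print(o['time_s'],o['tool_pos'],o['tool_rot'],o['force'],o['wrist_torque'])
c=read_camera('wrist');zoom(c,80,80,400,320,2.5,'pics/w9.png')
c=read_camera('side');zoom(c,180,60,390,220,3.8,'pics/s9.png')
E
```

```text
time_s: 8.0
tool_pos: [0.5265, 0.2002, 0.1204]
tool_rot: [180.0, -0.1, -93.6]
force: [0.0, 0.2, -0.1]
grip_width: 0.0151
8.0 [0.5265 0.2002 0.1204] [179.9811  -0.1364 -93.5987] [ 0.0353  0.2375 -0.1182] [ 0.0672 -0.0328  0.0372]
```

View pics/w9.png

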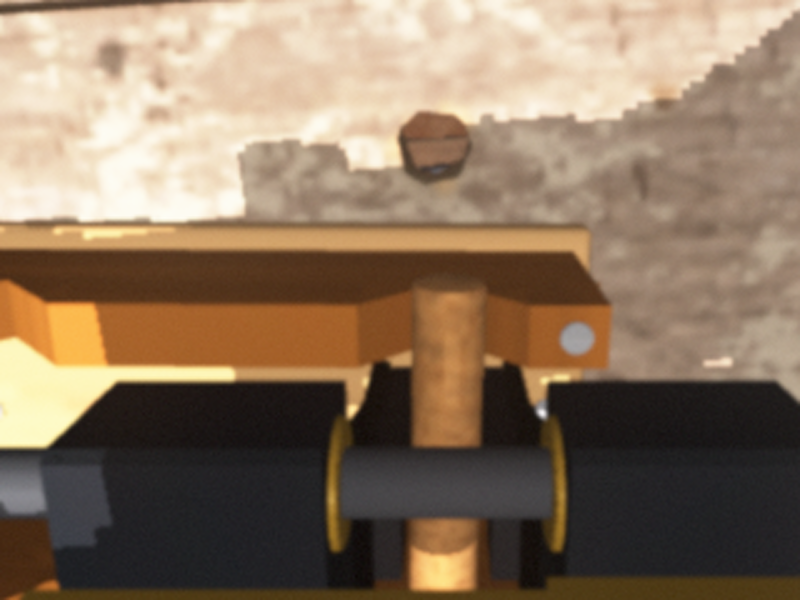

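View pics/s9.png

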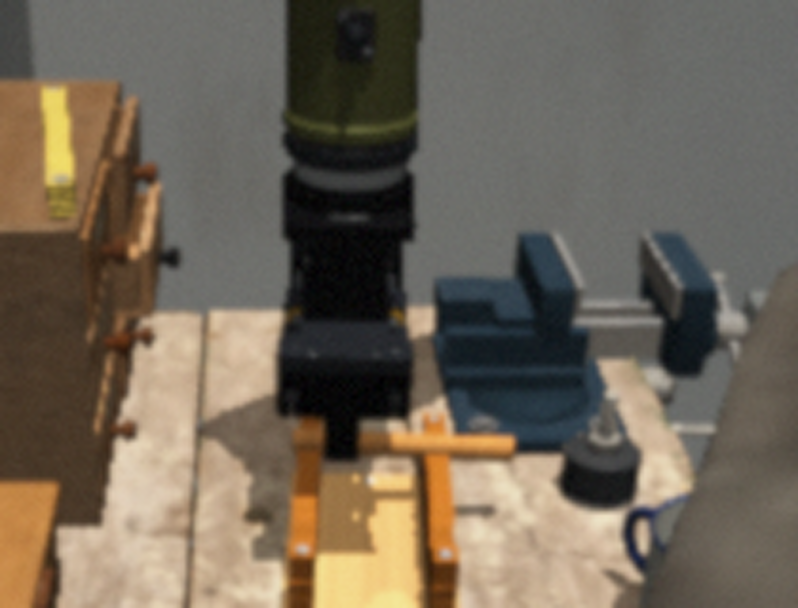

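```bash
python3 -m crank '[[10,0,0,-2,0,0,0],[10,0,0,-2,0,0,0],[36,0,0,-2,0,0,0],[36,0,0,-2,0,0,0],[36,0,0,-2,0,0,0],[36,0,0,-2,0,0,0],[36,0,0,-2,0,0,0]]'
python3 - <<'E'
from h import *
c=read_camera('wrist');zoom(c,80,80,400,320,2.5,'pics/w10.png')
c=read_camera('side');zoom(c,180,60,390,220,3.8,'pics/s10.png')
E
```

```text
time_s: 8.8
tool_pos: [0.5265, 0.2002, 0.1184]
tool_rot: [180.0, -0.1, -93.6]
force: [0.3, -0.1, 0.1]
grip_width: 0.0351
```

View pics/w10.png

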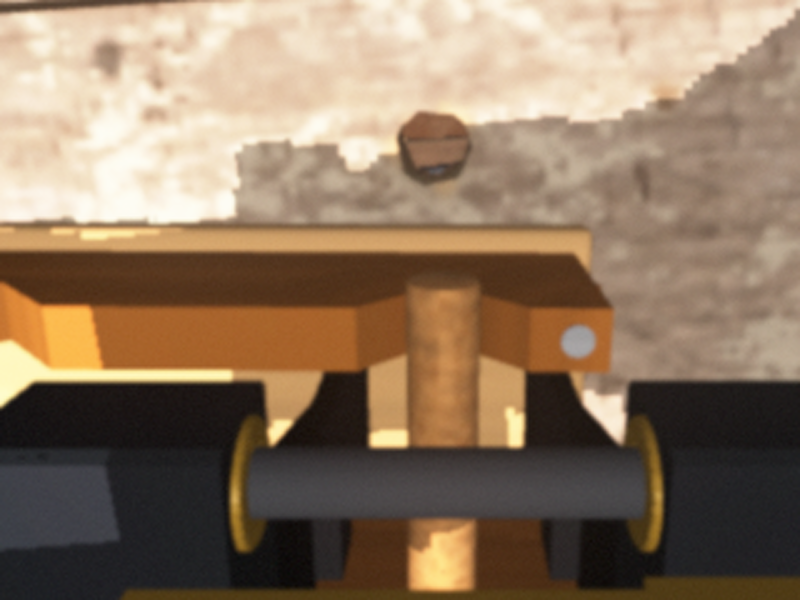

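View pics/s10.png

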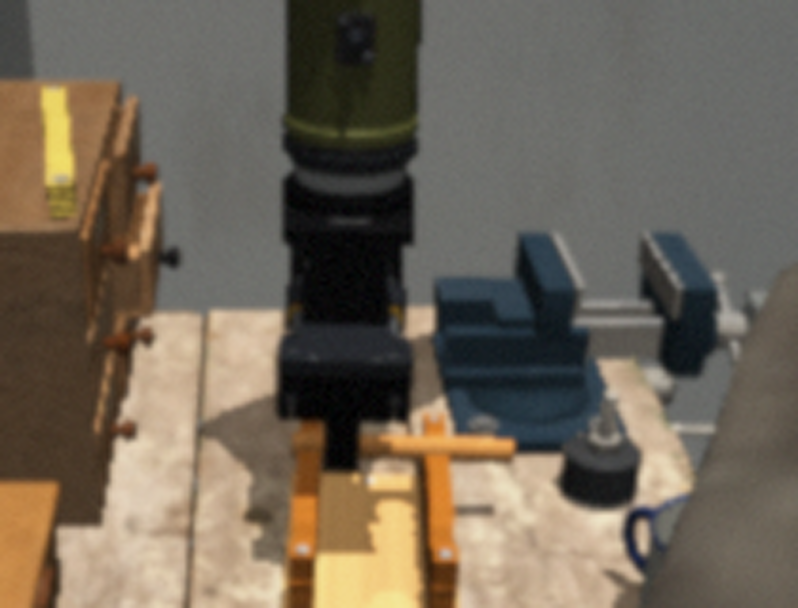

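```bash
python3 -m crank '[[36,-15,1,0,0,0,0],[36,-34,2.5,0,0,0,0],[36,-34,2.5,0,0,0,0],[10,-34,2.5,0,0,0,0],[10,-34,2.5,0,0,0,0],[10,-34,2.5,0,0,0,0],[10,-34,2.5,0,0,0,0],[10,-34,2.5,0,0,0,0]]' 20
python3 -m crank '[[10,0,0,5,0,0,0],[10,0,0,12,0,0,0],[10,12,-0.7,12,0,0,0],[10,24,-1.5,12,0,0,0],[10,24,-1.5,12,0,0,0]]' 20
python3 - <<'E'
from h import *
c=read_camera('wrist');zoom(c,80,80,400,320,2.5,'pics/w11.png')
c=read_camera('side');zoom(c,180,60,390,220,3.8,'pics/s11.png')
E
```

```text
time_s: 9.7
tool_pos: [0.4931, 0.2031, 0.1186]
tool_rot: [-180.0, -0.1, -93.6]
force: [0.7, 1.4, 0.5]
grip_width: 0.0154
time_s: 10.2
tool_pos: [0.5194, 0.2008, 0.1307]
tool_rot: [-179.9, -0.0, -93.7]
force: [0.4, 0.5, -0.3]
grip_width: 0.0158
```

View pics/w11.png

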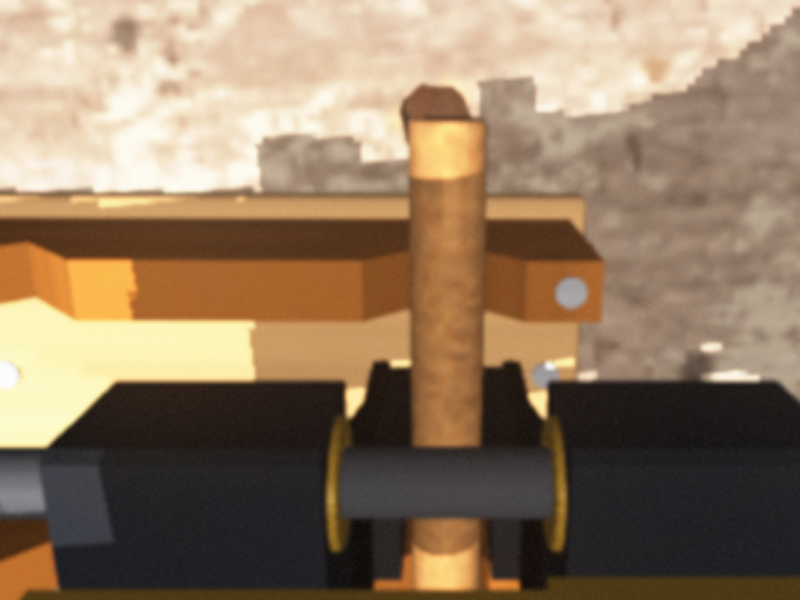

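View pics/s11.png

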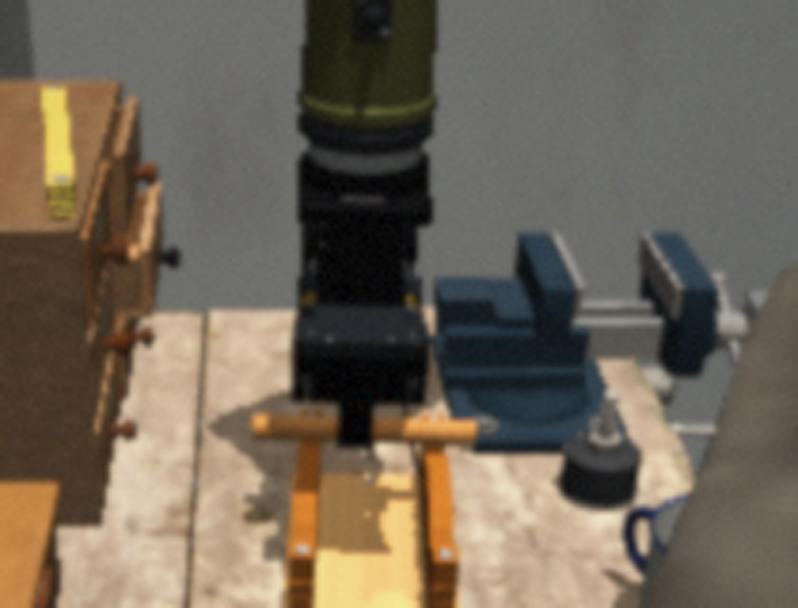

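```bash
python3 - <<'E'
from h import *
c=read_camera('wrist')
print(onz(c,(258.8,127.2),.07))
E
python3 -m crank '[[10,0,0,-7,0,0,0],[10,0,0,-11,0,0,0],[10,0,0,-12.5,0,0,0],[10,0,0,-12.5,0,0,0],[40,0,0,-12.5,0,0,0],[40,0,0,-12.5,0,0,0],[40,0,0,-12.5,0,0,0],[40,0,0,-12.5,0,0,0]]' 20
python3 - <<'E'
from h import *
c=read_camera('wrist');zoom(c,80,80,400,320,2.5,'pics/w12.png')
E
```

```text
[0.581  0.1963 0.07  ]
time_s: 11.15
tool_pos: [0.5167, 0.2015, 0.1173]
tool_rot: [179.9, -0.1, -93.6]
force: [0.7, -0.2, 0.7]
grip_width: 0.0366
```

View pics/w12.png

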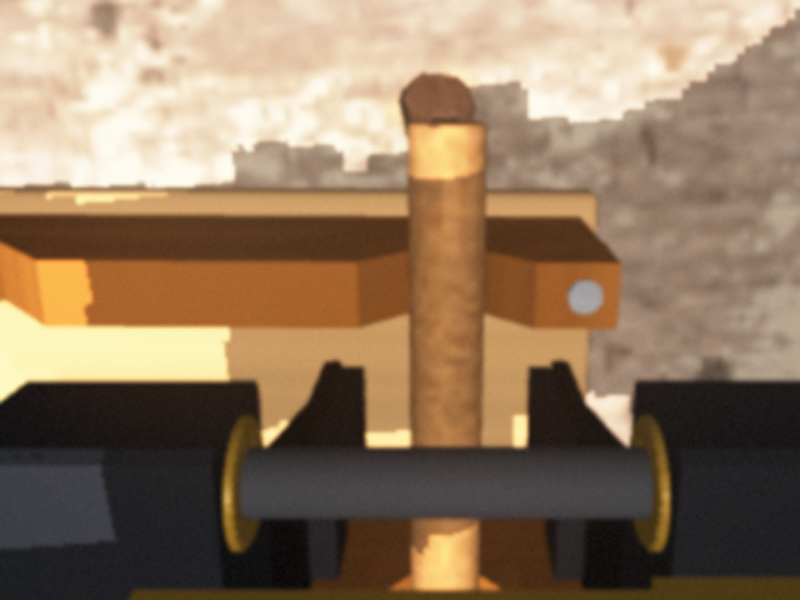

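```bash
python3 -m crank '[[40,0,0,40,0,0,0],[40,0,0,85,0,0,0],[60,0,30,120,0,0,0],[87,-10,75,120,0,0,0],[87,-20,120,120,0,0,-3],[87,-26,165,120,0,0,-5],[87,-26,210,120,0,0,-5],[87,-26,248,120,0,0,-5]]' 20
python3 -m crank '[[87,0,0,0,0,0,0],[87,0,0,0,0,0,0]]'
python3 - <<'E'
from h import *
o=get_obs();print(o['time_s'],o['tool_pos'],o['tool_rot'],o['qpos'])
c=read_camera('wrist');cv2.imwrite('pics/w13.png',c['img'][:,:,::-1])
for r in rods(c,(215,40,310,232)): print(r,onz(c,r[0],.006),onz(c,r[1],.006))
c=read_camera('top');cv2.imwrite('pics/t13.png',c['img'][:,:,::-1])
E
```

```text
time_s: 12.0
tool_pos: [0.4901, 0.4518, 0.2369]
tool_rot: [179.9, -0.1, -98.6]
force: [-0.4, -0.1, -0.6]
grip_width: 0.0802
time_s: 12.2
tool_pos: [0.4888, 0.4532, 0.2362]
tool_rot: [179.8, -0.1, -98.4]
force: [-1.1, -1.3, 0.1]
grip_width: 0.0859
12.2 [0.4888 0.4532 0.2362] [179.8071  -0.0874 -98.3842] [ -19.3322   25.9766  -34.7149   83.6046   14.8223   75.2328 -153.5354]
(array([309. , 224.5], dtype=float32), array([296. , 224.5], dtype=float32), 9.0, 90.5) [0.427  0.4034 0.006 ] [0.4291 0.4178 0.006 ]
(array([250.9818,  76.884 ], dtype=float32), array([269.1514, 230.6275], dtype=float32), 30.614213943481445, 1814.5) [0.5897 0.4442 0.006 ] [0.4262 0.4486 0.006 ]
```

View pics/w13.png

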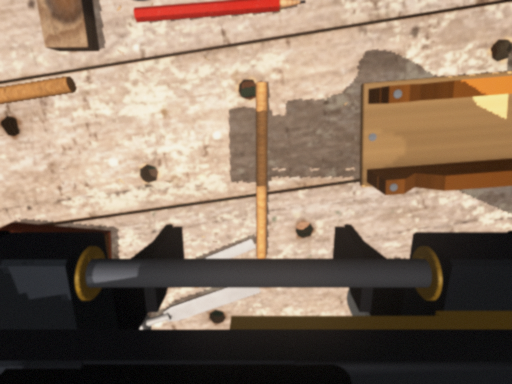

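View pics/t13.png

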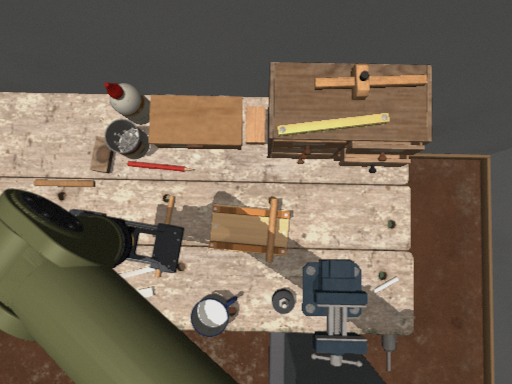

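```bash
python3 - <<'E'
from h import *
c=read_camera('wrist')
a=onz(c,(262,82),.006);b=onz(c,(262,235),.006);print(a,b,np.degrees(np.arctan2(*(a-b)[1::-1])))
E
python3 -m crank '[[87,0,0,0,0,0,8],[87,0,0,0,0,0,16],[87,0,0,0,0,0,24],[87,0,0,0,0,0,32],[87,0,0,0,0,0,40],[87,0,0,0,0,0,48],[87,0,0,0,0,0,56],[87,0,0,0,0,0,64]]'
python3 -m crank '[[87,0,0,0,0,0,8],[87,0,0,0,0,0,16],[87,0,0,0,0,0,24],[87,0,0,0,0,0,32],[87,0,0,0,0,0,40],[87,0,0,0,0,0,48],[87,0,0,0,0,0,56],[87,0,0,0,0,0,64]]'
python3 -m crank '[[87,0,0,0,0,0,8],[87,0,0,0,0,0,16],[87,0,0,0,0,0,24],[87,0,0,0,0,0,32],[87,0,0,0,0,0,40],[87,0,0,0,0,0,48],[87,0,0,0,0,0,52],[87,0,0,0,0,0,52]]'
python3 - <<'E'
from h import *
o=get_obs();print(o['time_s'],o['tool_pos'],o['tool_rot'],o['qpos'])
c=read_camera('wrist');cv2.imwrite('pics/w14.png',c['img'][:,:,::-1])
E
```

```text
[0.5856 0.4307 0.006 ] [0.4242 0.4545 0.006 ] -8.388707071477581
time_s: 13.15
tool_pos: [0.4924, 0.4478, 0.2369]
tool_rot: [179.9, -0.2, -34.6]
force: [-0.2, -0.1, -0.8]
grip_width: 0.0866
time_s: 13.95
tool_pos: [0.4939, 0.4456, 0.2371]
tool_rot: [179.8, -0.2, 29.6]
force: [-0.8, -1.0, -0.5]
grip_width: 0.0869
time_s: 14.75
tool_pos: [0.4952, 0.4436, 0.237]
tool_rot: [179.8, -0.2, 81.4]
force: [0.8, -0.4, 0.8]
grip_width: 0.0868
14.75 [0.4952 0.4436 0.237 ] [179.7636  -0.1852  81.4166] [  1.2337  38.5361 -68.0938  83.5409  35.9207  81.5436  13.9568]
```

View pics/w14.png

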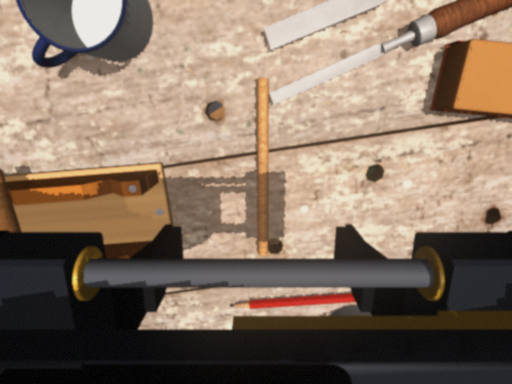

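```bash
python3 - <<'E'
from h import *
c=read_camera('wrist')
a=onz(c,(263,80),.006);b=onz(c,(263,252),.006);print(a,b,(a+b)/2,np.linalg.norm(a-b),np.degrees(np.arctan2(*(b-a)[1::-1])))
E
```

```text
[0.3975 0.4635 0.006 ] [0.5821 0.4364 0.006 ] [0.4898 0.4499 0.006 ] 0.1866383298344372 -8.353482923388393
```

```bash
python3 -m crank '[[87,-5,5,-30,0,0,0.2],[87,-5,5,-70,0,0,0.2],[87,-5,5,-105,0,0,0.2],[87,-5,5,-130,0,0,0.2],[60,-5,5,-145,0,0,0.2],[60,-5,5,-145,0,0,0.2]]' 20
python3 - <<'E'
from h import *
o=get_obs();print(o['time_s'],o['tool_pos'],o['tool_rot'],o['qpos'],o['force'])
c=read_camera('wrist');cv2.imwrite('pics/w15.png',c['img'][:,:,::-1])
E
```

```text
time_s: 15.45
tool_pos: [0.4895, 0.4479, 0.0902]
tool_rot: [179.9, -0.0, 81.5]
force: [-0.1, -0.2, 0.2]
grip_width: 0.0779
15.45 [0.4895 0.4479 0.0902] [179.8596  -0.0337  81.4878] [ -1.8512  45.7089 -61.8916  91.1744  42.5506  69.3661   9.2004] [-0.1114 -0.1799  0.2234]
```

View pics/w15.png

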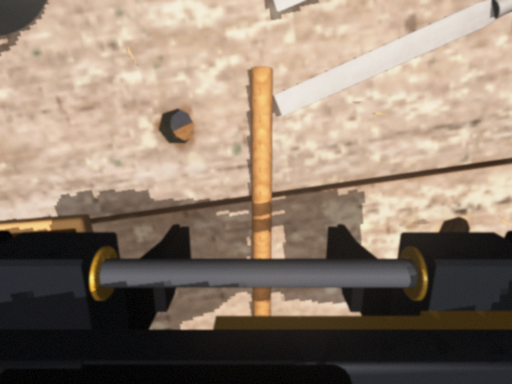

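```bash
python3 -m crank '[[50,0,0,-10,0,0,0],[50,0,0,-17,0,0,0],[30,0,0,-17,0,0,0],[5,0,0,-17,0,0,0],[5,0,0,-17,0,0,0],[5,0,0,-17,0,0,0],[5,0,0,-17,0,0,0],[5,0,0,-17,0,0,0]]' 20
python3 -m crank '[[5,0,0,0,0,0,0],[5,0,0,0,0,0,0],[5,0,0,0,0,0,0],[5,0,0,0,0,0,0],[5,0,0,0,0,0,0]]' 25
python3 - <<'E'
from h import *
c=read_camera('wrist');cv2.imwrite('pics/w16.png',c['img'][:,:,::-1])
E
```

```text
time_s: 16.3
tool_pos: [0.49, 0.4489, 0.0752]
tool_rot: [179.8, -0.2, 81.5]
force: [0.7, 0.3, 1.3]
grip_width: 0.0114
time_s: 16.8
tool_pos: [0.49, 0.4489, 0.0752]
tool_rot: [179.8, -0.2, 81.5]
force: [-0.3, -0.0, 0.9]
grip_width: 0.0115
```

View pics/w16.png

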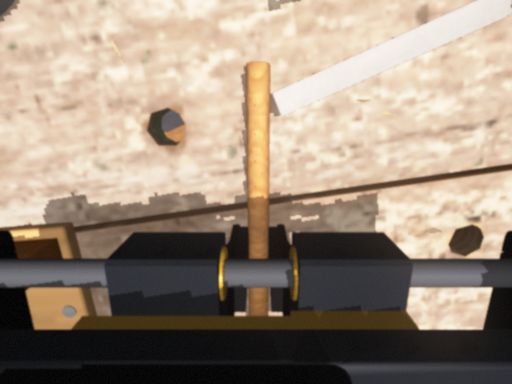

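```bash
python3 -m crank '[[24,0,0,0,0,0,0],[24,0,0,0,0,0,0],[24,0,0,-3,0,0,0],[24,0,0,-3,0,0,0],[5,0,0,-3,0,0,0],[5,0,0,-3,0,0,0],[5,0,0,-3,0,0,0],[5,0,0,-3,0,0,0]]' 25
python3 -m crank '[[5,0,0,0,0,0,0],[5,0,0,20,0,0,0],[5,0,0,60,0,0,0],[5,0,0,100,0,0,0],[5,0,0,100,0,0,0]]' 25
python3 - <<'E'
from h import *
c=read_camera('wrist');cv2.imwrite('pics/w17.png',c['img'][:,:,::-1])
c=read_camera('side');cv2.imwrite('pics/s17.png',c['img'][:,:,::-1])
o=get_obs();print(o['qpos'])
E
```

```text
time_s: 17.65
tool_pos: [0.49, 0.449, 0.0722]
tool_rot: [179.8, -0.2, 81.5]
force: [1.3, -0.4, 0.4]
grip_width: 0.0112
time_s: 18.15
tool_pos: [0.4911, 0.4522, 0.1802]
tool_rot: [179.4, -0.7, 81.5]
force: [-0.6, 0.4, 1.0]
grip_width: 0.011
[ -0.101   41.2244 -65.7925  87.4528  38.5169  75.9403  11.6471]
```

View pics/w17.png

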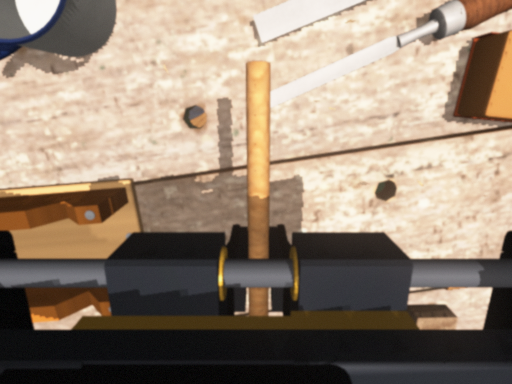

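View pics/s17.png

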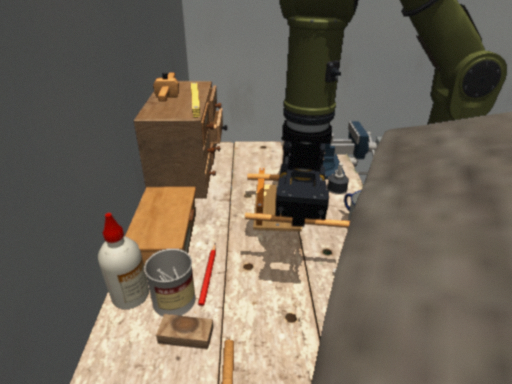

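```bash
python3 - <<'E'
from h import *
c=read_camera('wrist');o=get_obs();p=o['tool_pos']
e=onz(c,(258.5,62),p[2]-.0662);print(p,o['tool_rot'],e,np.linalg.norm((e-p)[:2]))
E
```

```text
[0.49   0.4489 0.1729] [179.7199  -0.1883  81.4977] [0.3959 0.4636 0.1067] 0.09532466884451792
```

```bash
python3 -m crank '[[5,5,-30,5,0,0,1],[5,10,-65,5,0,0,2],[5,15,-100,5,0,0,4],[5,20,-130,5,0,0,4.8],[5,23,-148,5,0,0,4.8],[5,23,-148,5,0,0,4.8],[5,23,-148,0,0,0,4.8]]' 25
python3 - <<'E'
from h import *
o=get_obs();print(o['tool_pos'],o['tool_rot'],o['qpos'])
c=read_camera('wrist');cv2.imwrite('pics/w18.png',c['img'][:,:,::-1])
c=read_camera('side');zoom(c,180,100,390,260,3.8,'pics/s18.png')
E
```

```text
time_s: 19.0
tool_pos: [0.513, 0.3009, 0.1726]
tool_rot: [179.7, -0.2, 86.3]
force: [-0.5, -0.6, 0.2]
grip_width: 0.0108
[0.513  0.3009 0.1726] [179.7435  -0.22    86.2503] [ 21.1102  35.9697 -71.8785  97.992   35.8595  72.6227  27.4192]
```

View pics/w18.png

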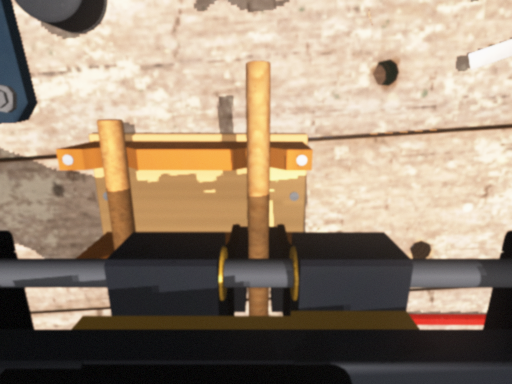

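View pics/s18.png

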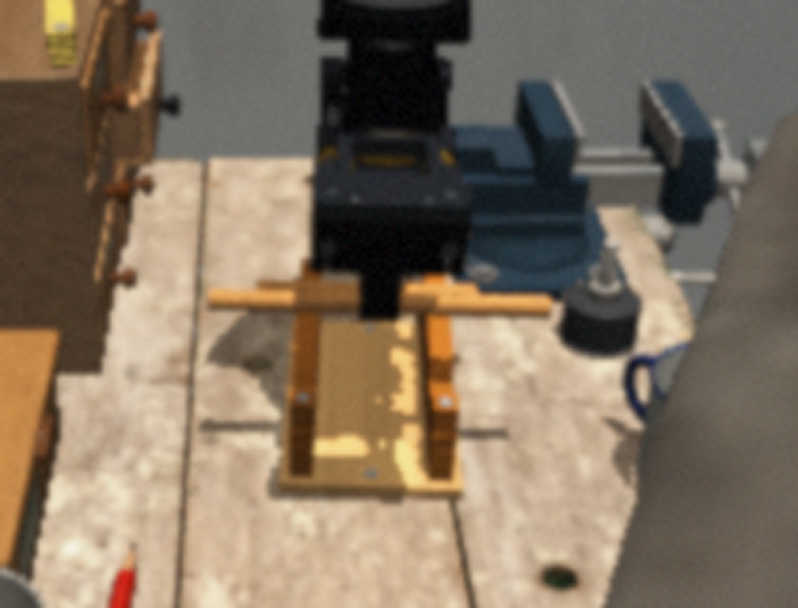

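```bash
python3 -m crank '[[5,0,0,-25,0,0,0],[5,0,0,-40,0,0,0],[5,0,0,-48,0,0,0],[5,0,0,-52,0,0,0],[5,0,0,-54.5,0,0,0],[5,0,0,-54.5,0,0,0]]' 25
python3 - <<'E'
from h import *
o=get_obs();print(o['tool_pos'],o['tool_rot'],o['force'])
c=read_camera('wrist');cv2.imwrite('pics/w19.png',c['img'][:,:,::-1])
c=read_camera('side');zoom(c,180,100,390,260,3.8,'pics/s19.png')
E
```

```text
time_s: 19.7
tool_pos: [0.512, 0.3021, 0.1177]
tool_rot: [179.8, -0.2, 86.4]
force: [-0.4, -0.4, -0.9]
grip_width: 0.0107
[0.512  0.3021 0.1177] [179.8018  -0.2071  86.4116] [-0.3725 -0.3805 -0.8743]
```

View pics/w19.png

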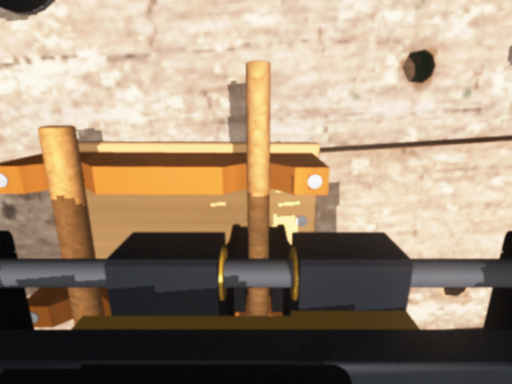

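View pics/s19.png

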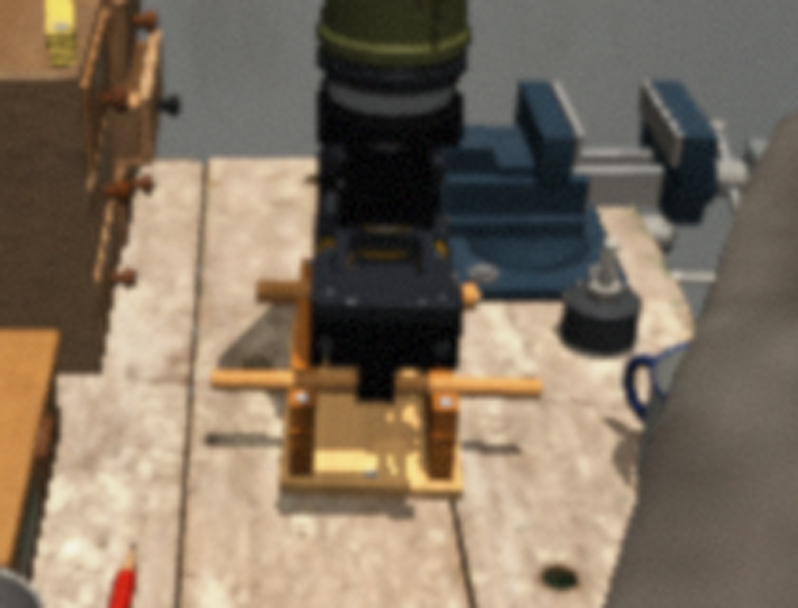

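```bash
python3 -m crank '[[5,0,-1,-1.5,0,0,0],[5,0,-1,-1.5,0,0,0],[36,0,-1,-1.5,0,0,0],[36,0,-1,-1.5,0,0,0],[36,0,-1,-1.5,0,0,0],[36,0,-1,-1.5,0,0,0],[36,0,-1,-1.5,0,0,0]]' 25
python3 - <<'E'
from h import *
c=read_camera('wrist');cv2.imwrite('pics/w20.png',c['img'][:,:,::-1])
E
```

```text
time_s: 20.5
tool_pos: [0.5122, 0.301, 0.1165]
tool_rot: [179.8, -0.2, 86.4]
force: [-0.1, 0.1, 0.4]
grip_width: 0.0343
```

View pics/w20.png

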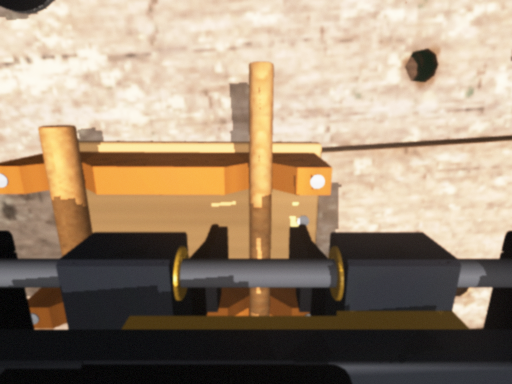

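Seated. Rise and move clear to check.

```bash
python3 -m crank '[[36,0,0,40,0,0,0],[36,0,0,85,0,0,0],[36,0,0,130,0,0,0],[36,-10,-30,170,0,0,0],[36,-20,-75,180,0,0,0],[36,-30,-120,180,0,0,0],[36,-40,-165,180,0,0,0],[36,-50,-210,180,0,0,0]]'
python3 - <<'E'
from h import *
o=get_obs();print(o['qpos'])
t=read_camera('top');cv2.imwrite('pics/t21.png',t['img'][:,:,::-1])
s=read_camera('side');zoom(s,180,100,390,260,3.8,'pics/s21.png')
E
```

```text
time_s: 21.35
tool_pos: [0.4631, 0.0974, 0.2963]
tool_rot: [179.9, -0.2, 86.4]
force: [-0.4, -1.1, 0.9]
grip_width: 0.0361
[ 66.8748  -5.7844 -76.3735 105.0388  -5.9572  76.2883  78.4   ]
```

View pics/t21.png

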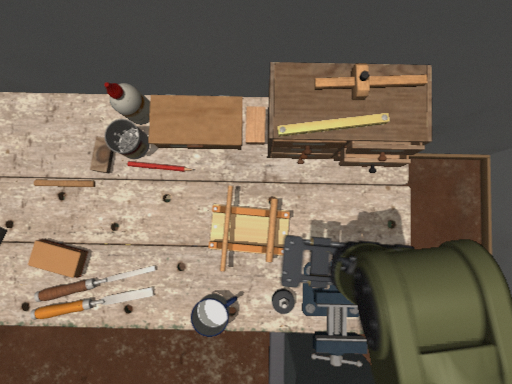

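View pics/s21.png

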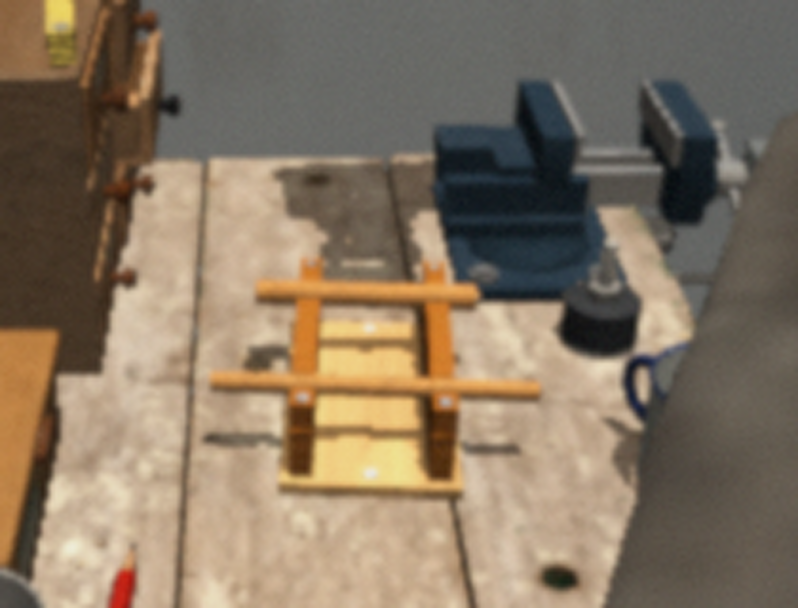

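```bash
python3 - <<'E'
from h import *
t=read_camera('top');s=read_camera('side')
for n,bt,bs in[('thin',(216,180,237,275),None),('thick',(262,192,283,266),None)]:
    for r in rods(t,bt,amin=40): print(n,r)
zoom(t,205,175,295,280,6,'pics/t22.png')
S=lambda u,v:(180+u/3.8,100+v/3.8)
for n,a,b in[('thin far',(230.5,184),S(212,380)),('thin near',(223,271),S(540,389)),('thick far',(273.5,197.5),S(257,291)),('thick near',(269.5,262.5),S(477,294))]: print(n,tri(t,a,s,b))
o=get_obs();print(o['time_s'],np.abs(o['joint_velocities']).max())
E
```

```text
thin (array([226., 186.], dtype=float32), array([226., 270.], dtype=float32), 20.0, 871.5)
thick (array([272., 197.], dtype=float32), array([272., 261.], dtype=float32), 20.0, 937.5)
thin far (array([0.6086, 0.2951, 0.0496]), np.float64(0.005633892637583803))
thin near (array([0.4173, 0.3066, 0.0492]), np.float64(0.001539313398661567))
thick far (array([0.5811, 0.1983, 0.053 ]), np.float64(0.003708698190776898))
thick near (array([0.4392, 0.2043, 0.0532]), np.float64(0.00023196832198513524))
21.55 4.836761907193768
```

View pics/t22.png

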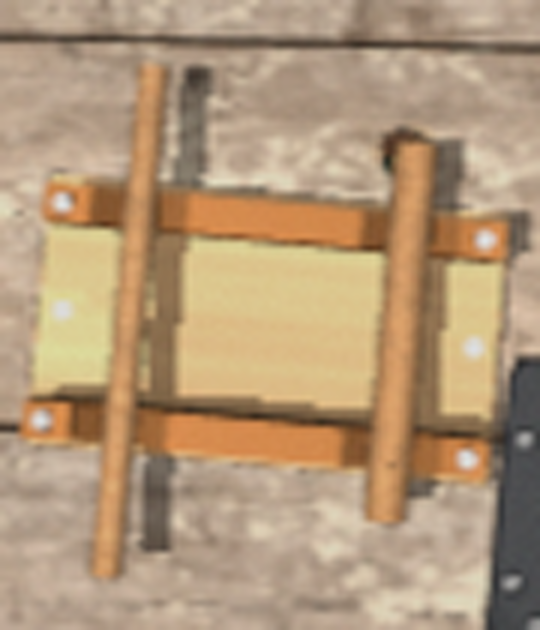

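Axis heights measure 0.049 m (thin) and 0.053 m (thick), which matches the seated values. The rods are centred at (0.513, 0.301) and (0.510, 0.201), close to the groove centres. Next I let the arm settle, then hand in.

```bash
python3 -m crank '[[36,0,0,0,0,0,0],[36,0,0,0,0,0,0],[36,0,0,0,0,0,0]]'; python3 -c "
from cell import *
o=get_obs();print(o['time_s'],o['joint_velocities'],o['qpos'])
sign_off()"
```

```text
time_s: 21.85
tool_pos: [0.4636, 0.0995, 0.297]
tool_rot: [179.8, -0.1, 86.4]
force: [0.3, 0.0, 0.3]
grip_width: 0.0359
21.85 [ 0.27614317 -0.19871293  0.19447194  0.09263886 -0.20916006  0.01941667
  0.16300123] [ 66.29785712  -5.48155871 -76.31077222 104.90193981  -5.53085694
  76.28439291  77.73012565]
the job is handed in; nothing more can be done
```

Both dowels are in the rack: the thick one in the right pair of grooves, the thin one in the left pair. I handed in at 21.9 s with the arm clear and still.

- **How it went:** The vice and drawers left little room for the gripper, so I picked up the thick dowel near its left end. I rested it in the grooves, re-gripped it near the middle and centred it. The thin dowel was gripped twice, because the first hold was too near the fingertips, and then placed directly.
- **Seating:** By two-view measurement the axes are about 53 mm (thick) and 49 mm (thin) above the bench, against 53 and 50.5 mm in the text. One thin-dowel end had a 5.6 mm ray mismatch, so that height is the least certain.
- **Centring:** The dowel middles are about 3 mm (thick) and under 1 mm (thin) from the groove centres.
- **Other objects:** The pencil and the spare dowel look unmoved in the last top picture; I did not measure them.
- **Forces:** Every wrist force reading was under about 2 N.
- **Close calls:** Joint 7 came within about 1° of its range limit over the thin dowel, so I turned the gripper half round before grasping. Joint 3 ended about 3° inside its limit.

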